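Step a spacing gauge along a blade curing rack

TASK

Set the three white slats of the curing rack to equal gaps with the orange step gauge. Start at the fixed black stop and work outward slat by slat: straddle the slat with the gauge, its thick block on the stop side, and draw the slat towards the stop until you feel the block come up snug against the stop or the slat set before; press gently, so that the stop is not rammed and the slats already set keep their gaps. Do not touch the slats with the gripper or disturb the other things; when all three are set, stand the gauge upright back on the middle of its blue mat.

Things in the scene. Friction and masses are not known exactly. Their poses are not given: they have to be found in the camera images.
- rack: dark steel base plate with two aluminium rails, 120 (its x) x 320 (its y) mm, fixed to the table; rail tops 20 mm above the table; origin at the centre of its underside; the row of stop and slats runs along its y axis, the stop at the -y end, slat1, slat2, slat3 following towards +y
- stop: fixed black plastic slat across the row, 100 (its x) x 16 (its y) x 40 mm high; origin at the centre of its underside, 20 mm above the table; axes as the rack's. The datum of the row: rigid. The block is snug from about 2 N; ramming the stop with more than 12 N is a fault
- slat1: white plastic slat across the row, 100 (its x) x 16 (its y) x 40 mm high; origin at the centre of its underside, 20 mm above the table; axes as the rack's. Slides only along the rack's y, stays where left, with a steady 5 to 7 N of dry friction (differs per slat). Next to the stop; starts with its centre 64 to 76 mm from the stop's. Set: 36 mm gap, 52 mm between centres
- slat2: white plastic slat across the row, 100 (its x) x 16 (its y) x 40 mm high; origin at the centre of its underside, 20 mm above the table; axes as the rack's. Slides only along the rack's y, stays where left, with a steady 5 to 7 N of dry friction (differs per slat). The middle one; starts 128 to 142 mm from the stop's centre; set: 52 mm from slat1's centre
- slat3: white plastic slat across the row, 100 (its x) x 16 (its y) x 40 mm high; origin at the centre of its underside, 20 mm above the table; axes as the rack's. Slides only along the rack's y, stays where left, with a steady 5 to 7 N of dry friction (differs per slat). The outermost; starts 194 to 208 mm from the stop's centre; set: 52 mm from slat2's centre
- gauge: loose orange step gauge, 0.15 to 0.3 kg, standing upright on the mat; 28 (its x) x 60 (its y) x 88 mm high; origin at the centre of its underside. Two 34 mm long legs, the thick spacer block at -y and the thin lip at +y, hang from a 12 mm thick bridge with a black tang on top. In use its y axis points along the rack's y (within 0.8 rad of it at the start)
- gauge_tang (a point): point to grip: middle of the black tang, 68 mm above the gauge's underside at its x = y = 0; the tang is 20 mm thick along the gauge's y, 28 mm along its x, and spans 46 to 88 mm up
- gauge_slot (a point): middle of the slot's mouth, at the underside, 9 mm to +y of the gauge's origin; the slot is 26 mm wide along y and 34 mm high and goes over a slat. Work with the underside about 12 mm above the rails: the bridge then clears the slat tops by 6 mm
- gauge_block (a point): middle of the outer (-y) face of the spacer block, 30 mm to -y of the gauge's origin, 10 mm above the underside; the block is 26 mm thick. This face comes up against the stop or the slat set before
- gauge_lip (a point): middle of the inner (-y) face of the 8 mm thick lip, 22 mm to +y of the gauge's origin, 10 mm above the underside. This face pushes the slat towards the stop; with the block's outer face on the neighbour the gap is 36 mm
- mat: blue mat fixed to the table, 110 (x) x 120 (y) x 4 mm thick; origin at the centre of its underside; the gauge's place, at the start and at the end
- sleeve1: grey plastic sleeve standing upright, 34 mm diameter, 55 mm high, origin at its foot; leave alone
- sleeve2: a second such grey sleeve; leave alone
- blue_block: blue plastic block 50 x 30 x 30 mm, origin at the centre of its underside; leave alone
- glue: glue bottle, 48 mm diameter, 130 mm high, origin at its foot; leave alone
- driver: screwdriver lying on the table; leave alone
- blade: lime-green paddle blade lying flat, about 440 mm long and 170 mm wide; leave alone
There are look-alikes about, which are no part of the job. Of the things shaped like the gauge, the orange one is meant.

How it is judged:
On the way, in this order (a step that is already met when the one before it is completed fails the run):
1. the first slat is drawn in until the gauge presses both it and its neighbour (over 2 N each): gap 36 mm within 1.5 mm, earlier gaps still good (y of slat1 in the frame of stop between 0.0505 and 0.0535 m and contact force between gauge and stop above 2 N and contact force between gauge and slat1 above 2 N), for 0.1 s.
2. the second slat is drawn in until the gauge presses both it and its neighbour (over 2 N each): gap 36 mm within 1.5 mm, earlier gaps still good (y of slat2 in the frame of slat1 between 0.0505 and 0.0535 m and contact force between gauge and slat1 above 2 N and contact force between gauge and slat2 above 2 N and y of slat1 in the frame of stop between 0.0505 and 0.0535 m), for 0.1 s.
3. the third slat is drawn in until the gauge presses both it and its neighbour (over 2 N each): gap 36 mm within 1.5 mm, earlier gaps still good (y of slat3 in the frame of slat2 between 0.0505 and 0.0535 m and contact force between gauge and slat2 above 2 N and contact force between gauge and slat3 above 2 N and y of slat1 in the frame of stop between 0.0505 and 0.0535 m and y of slat2 in the frame of slat1 between 0.0505 and 0.0535 m), for 0.1 s.
At the end, for the whole second after the job is handed in: All three gaps (stop-slat1, slat1-slat2, slat2-slat3) are 36 mm within 1.5 mm (centres 50.5 to 53.5 mm apart along the row), slats at rest; the gauge stands upright (within 0.1 rad), released and at rest on the blue mat, within 35 mm of its middle (y of slat1 in the frame of stop between 0.0505 and 0.0535 m and y of slat2 in the frame of slat1 between 0.0505 and 0.0535 m and y of slat3 in the frame of slat2 between 0.0505 and 0.0535 m and linear speed of each of slat1, slat2, slat3 below 0.005 m/s and horizontal distance between gauge and mat below 0.035 m and angle between gauge's own z axis and vertical below 0.1 rad and z of gauge in the frame of mat below 0.008 m and linear speed of gauge below 0.01 m/s); the robot touches nothing.
It fails at once if the stop is rammed: more than 12 N between gauge and stop (contact force between gauge and stop above 12 N).
It fails at once if a slat is touched by the robot itself instead of the gauge (over 1 N) (contact force between any of the fingers, the arm and slat1 above 1 N or contact force between any of the fingers, the arm and slat2 above 1 N or contact force between any of the fingers, the arm and slat3 above 1 N).
It fails at once if another thing is disturbed (moved over 20 mm) (distance of any of sleeve1, sleeve2, blue_block, glue, driver, blade from where it was at the start of the episode above 0.02 m).
It also fails if it takes over 72 s, if anything falls off the work surface, if the arm or the gripper's body presses on something with over 40 N, if the wrist force passes 120 N, or if a joint passes its speed limit or range.

ROBOT

A 6-joint arm with a two-finger parallel gripper is mounted at the origin on the work surface. World frame = base frame: x ahead of the robot, y to its left, z up, the work surface at z = 0. Lengths are in m, angles in rad, forces in N, time in s.
With the tool pointing down it reaches from about 0.425 to 1.125 m from the base axis. Payload 14.9 kg.
Tool frame: the origin (TCP) lies on the front face of the gripper's body, between the roots of the fingers; the fingertips stand 78 mm ahead of it and the grasp point (between the pads) lies 60 mm ahead of it (arm.tcp_to_tips is the distance from the TCP to the fingertips, in m); z points along the fingers, y is the line along which they close (so a half turn about z gives the same grasp; the last joint's range is limited). The gripper opens to 91 mm and grips with 3 to 60 N. Pads are 32 mm wide; open, the fingers measure 118 mm over their backs; the gripper's body (76 mm by 178 mm) begins 60 mm behind the grasp point.
Start: joints at [-1.261, 0.379, 1.734, -0, 1.028, -0.033], TCP at [0.235, -0.659, 0.292] pointing down, gripper open.
Joint ranges: [-2.77, 2.77], [-0.74, 2.19], [0, 2.66], [-1.06, 4.2], [0.31, 2.87], [-3.08, 3.08]. Speed limits (rad/s): [1.89, 1.89, 2.39, 3.14, 3.14, 3.14].

INTERFACE

Orientations are given as a unit quaternion [x, y, z, w].
In Python, from cell import arm gives the robot as it stands.
- The arm moves only by the tool jog_arm, never from a script. Its argument "deltas" is one flat list of numbers, 7 for each row, row after row: the shift along the tool's x, y, z in units of 30 mm (1.0 is 30 mm), then the turn, a rotation vector about the tool's x, y, z in units of 6 degrees (1.0 is 6 degrees), then the finger opening in mm, from 0 to 91.2. A call has 1 to 20 rows; each row is the pose to reach, as a shift and turn from the pose commanded when the call began, along the tool's axes at that moment; what a row does not reach only later rows make up. A row lasts 1/12 s, in which the tool goes at most 41.7 mm and 7.16 degrees, less where a joint would pass 70% of its speed; a pose out of reach is approached as far as the arm can. A call with a gripper value outside its range is refused whole. The fingers move at their own pace and stop on an object; "force" is the grip in N (left out, the last holds). Time passes only in rows, so rows that repeat a pose let the fingers close. It gives the time, the measured TCP pose, the force, the opening and the grip force at its end, in the units of the state.
- arm.get_state(): the state, without advancing time (a new reading comes with each control period).
- arm.get_image(name): name is "scene" or "top"; returns the picture (400x640x3 uint8, red, green, blue); there is no depth.
- arm.camera_info(name): a dict with "fx", "fy", "cx", "cy" (pixels), "rvec" (rotation vector, rad) and "tvec" (3), from world to camera coordinates, as OpenCV has them. Camera axes: x right, y down, z forward; pixel columns grow to the right and rows downward; lengths in m; the calibration is good to about 2 mm. A picture is of the moment at which its call begins. camera_info takes no time and is no camera call.
- arm.close_job(): hands the job in; it is judged then, once.
Trained networks look in the newest picture that a camera, given by its name, has taken for a name from the list of things; names that differ only in an ending like _2 or _b are one class to them, and where a whole thing is asked for, a point or a joint stands for the part that bears it (a point fixed in the world has none). Each returns a list of dicts, best first, with "confidence" (0 to 1); they miss things now and then, are a little off and sometimes report something else, mostly with a low value. They report only what shows in the picture. A call takes as long as a camera call. They do not tell look-alikes from the thing itself.
- arm.cut_out(target, camera): "pixels" (400x640 bool, what is visible of it).
- arm.tip_of(target, camera): "at" ([x, y, z] in m, in the coordinates of the camera as it stood for that picture, good to about 4 mm: a listed point, or the origin of a listed thing).
The state is a dict: "time": time; "qpos": joint angles; "joint_velocities": joint speeds; "joint_torque": joint torques, N m; "ee_pos": TCP position; "eef_rot": TCP orientation; "contact_force": force on the tool from outside, world axes, zero at the start; "ft_torque": the same for the moment, N m; "finger_gap": finger opening in m; "grasp_force": force on a finger pad.
Only numpy, scipy, OpenCV 4.12 (cv2) and the standard library are available. Lean on these libraries where they do the work, as an engineer would, in place of code of your own. Each camera call takes 0.05 s, during which the arm holds its last target. There are 200 camera calls.

## Working session

There is one attempt and no reset: what is moved stays moved. The work goes in short steps, Python scripts to look and compute and a tool call to move; the robot and the scene stay as the last step left them, time stands still between calls to the robot, and variables do not carry over. Pictures are saved under pics/ and viewed, at most 10 in all, crops included, and the job is handed in when it is done.

Besides the shell and the picture viewer there is one more tool, called after "Request:" as a command line: name --argument value ..., lists and objects as JSON in quotes. jog_arm: Moves the arm, as the interface text tells. Its arguments: {"type":"object","properties":{"deltas":{"type":"array"},"force":{"type":"number"}},"required":["deltas"]}

```bash
mkdir -p pics; ls; cat > h.py <<'E'
import numpy as np, cv2
from cell import arm
from scipy.spatial.transform import Rotation as R
def cam(n):
    c=arm.camera_info(n); K=np.array([[c['fx'],0,c['cx']],[0,c['fy'],c['cy']],[0,0,1.]])
    return K,R.from_rotvec(np.ravel(c['rvec'])).as_matrix(),np.ravel(c['tvec'])
def ray(n,uv,z):
    K,Rm,t=cam(n); d=Rm.T@np.linalg.solve(K,[uv[0],uv[1],1]); o=-Rm.T@t
    return o+d*(z-o[2])/d[2]
def proj(n,p):
    K,Rm,t=cam(n); q=K@(Rm@np.asarray(p,float)+t); return q[:2]/q[2]
def tow(n,at):
    K,Rm,t=cam(n); return Rm.T@(np.asarray(at)-t)
def save(n,f):
    im=arm.get_image(n); cv2.imwrite('pics/'+f,im[:,:,::-1]); return im
E
python3 - <<'E'
from h import *
np.set_printoptions(precision=4,suppress=True)
for n in ('top','scene'):
    save(n,n+'0.png')
    print(n,'cam at',-cam(n)[1].T@cam(n)[2])
    for t in ['gauge','gauge_tang','gauge_block','gauge_lip','stop','slat1','slat2','slat3','mat','rack']:
        for d in arm.tip_of(t,n)[:4]:
            w=tow(n,d['at']); print(t,round(d['confidence'],2),w,proj(n,w).round())
s=arm.get_state();print(s)
E
```

```text
pics
top cam at [0.4463 0.0242 1.318 ]
gauge 0.87 [ 0.5028 -0.311   0.0045] [457. 221.]
gauge 0.67 [ 0.3462 -0.2714  0.0058] [446. 278.]
gauge 0.57 [ 0.6215 -0.2306 -0.0032] [426. 180.]
gauge 0.51 [ 0.3495 -0.4145  0.0001] [497. 275.]
gauge_tang 0.7 [ 0.5021 -0.3091  0.0751] [463. 220.]
gauge_tang 0.68 [ 0.6157 -0.2316  0.0678] [432. 178.]
gauge_tang 0.65 [ 0.3457 -0.4162  0.0676] [506. 279.]
gauge_tang 0.61 [ 0.3187 -0.1768  0.0661] [415. 291.]
gauge_block 0.89 [ 0.2895 -0.1751  0.0131] [412. 300.]
gauge_block 0.88 [ 0.3774 -0.2669  0.0133] [444. 267.]
gauge_block 0.77 [ 0.6186 -0.1997  0.0088] [416. 181.]
gauge_block 0.62 [ 0.491  -0.3396  0.0175] [469. 225.]
gauge_lip 0.81 [ 0.3546 -0.3907  0.0081] [489. 274.]
gauge_lip 0.78 [ 0.3421 -0.1821  0.0107] [414. 280.]
gauge_lip 0.7 [ 0.3291 -0.2718  0.0122] [446. 284.]
gauge_lip 0.59 [ 0.6185 -0.254   0.0098] [436. 180.]
stop 0.52 [ 0.5222 -0.0741  0.0214] [373. 215.]
slat1 0.81 [0.5702 0.13   0.0212] [299. 200.]
slat1 0.66 [0.5553 0.0672 0.0152] [322. 205.]
slat1 0.5 [ 0.5389 -0.0088  0.0181] [349. 210.]
slat2 0.81 [0.5702 0.13   0.021
[... 1644 characters left out ...]
lat3 0.64 [ 0.5417 -0.0038  0.0198] [307. 213.]
slat3 0.63 [0.5724 0.1297 0.0178] [340. 234.]
mat 0.83 [ 0.4887 -0.306  -0.0033] [238. 181.]
rack 0.66 [ 0.5534  0.0504 -0.0016] [320. 226.]
{'time': 1.1, 'qpos': array([-1.2613,  0.3789,  1.7342,  0.    ,  1.0285, -0.0333]), 'joint_velocities': array([ 0.    ,  0.0004,  0.0007,  0.0001, -0.0001,  0.0005]), 'joint_torque': array([ -0.0051, -76.371 , -43.4755,   0.065 ,   0.039 ,  -0.    ]), 'ee_pos': array([ 0.2353, -0.6593,  0.2922]), 'eef_rot': array([ 0.9853,  0.1706,  0.    , -0.    ]), 'contact_force': array([-0.8596,  0.0308,  0.3574]), 'ft_torque': array([ 0.0574, -0.0394,  0.034 ]), 'grasp_force': 0.0, 'finger_gap': 0.09137818035203639}
```

View images.

View pics/top0.png

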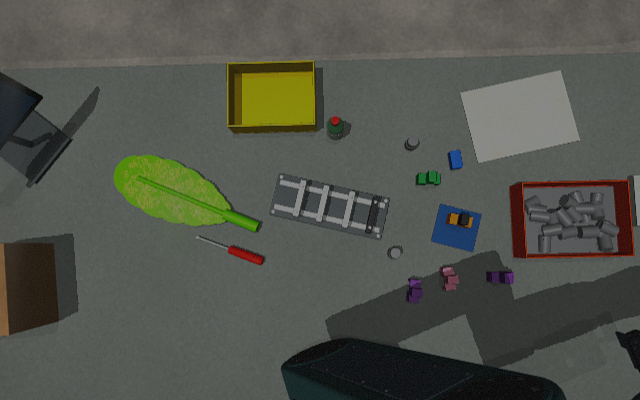

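```bash
python3 -c "
import cv2
a=cv2.imread('pics/top0.png')[160:310,370:530]; b=cv2.imread('pics/scene0.png')[120:250,200:360]
a=cv2.resize(a,(400,375),interpolation=3); b=cv2.resize(b,(400,325),interpolation=3)
import numpy as np
c=np.zeros((375,800,3),'uint8'); c[:,:400]=a; c[:325,400:]=b; cv2.imwrite('pics/crop0.png',c)"
```

```text
(no output)
```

View pics/crop0.png

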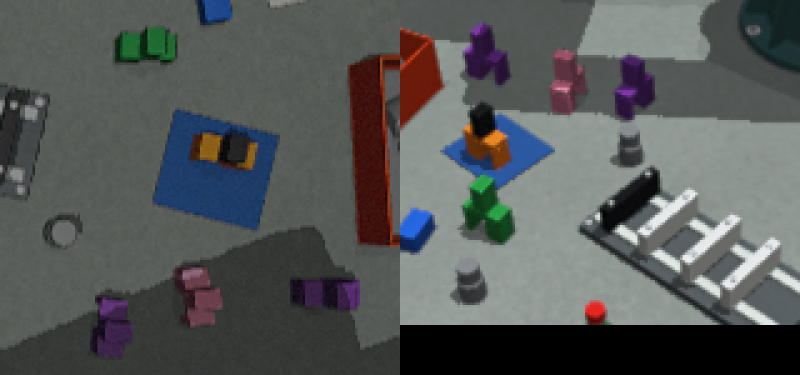

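Top view: of the gauge-shaped things, orange with black tang (460,220) on the blue mat is the one meant; green (428,178), purple (415,290), pink (450,278), purple (500,277) are look-alikes. The rack shows stop at (373,215), slats at (349,210), (322,205), (299,200). The enlarged crop confirms the orange one, with its thick block to the right/left still to be decided by measurement.

```bash
cat > m.py <<'E'
from h import *
np.set_printoptions(precision=4,suppress=True)
def near(t,n,p,r=.03):
    c=[tow(n,d['at']) for d in arm.tip_of(t,n)]
    c=[w for w in c if np.linalg.norm(w[:2]-p[:2])<r]
    return min(c,key=lambda w:np.linalg.norm(w[:2]-p[:2])) if c else None
E
python3 - <<'E'
from m import *
exp={'gauge':(.503,-.310),'gauge_tang':(.503,-.310),'gauge_block':(.493,-.338),'gauge_lip':(.507,-.288),'gauge_slot':(.505,-.30),'mat':(.487,-.306),'stop':(.525,-.071),'slat1':(.540,-.006),'slat2':(.556,.067),'slat3':(.571,.130)}
acc={}
for k in range(2):
  for n in ('top','scene'):
    if k: arm.get_image(n)
    for t,p in exp.items():
        w=near(t,n,np.array(p),.015 if t!='gauge' else .03)
        acc.setdefault((t,n),[]).append(w)
for t in exp:
    for n in ('top','scene'): print(t,n,*acc[t,n])
# masks: tang/orange by colour
for n in ('top','scene'):
    im=arm.get_image(n); hsv=cv2.cvtColor(im,cv2.COLOR_RGB2HSV)
    c=proj(n,[.503,-.31,.04]).astype(int); 
    for nm,m in (('orange',cv2.inRange(hsv,(8,120,60),(25,255,255))),('blue',cv2.inRange(hsv,(100,100,40),(125,255,255)))):
        k=np.zeros_like(m);k[c[1]-40:c[1]+40,c[0]-45:c[0]+45]=m[c[1]-40:c[1]+40,c[0]-45:c[0]+45]
        if nm=='blue':
            l,a,s,_=cv2.connectedComponentsWithStats(k); i=1+np.argmax(s[1:,4]); k=(a==i).astype('uint8')
        pts=np.argwhere(k>0)[:,::-1]; W=np.array([ray(n,p,.004 if nm=='blue' else .046)[:2] for p in pts])
        print(n,nm,len(pts),cv2.minAreaRect((W*1000).astype('float32')))
E
```

```text
gauge top [ 0.5028 -0.311   0.0045] [ 0.5034 -0.3113  0.0052]
gauge scene [ 0.5038 -0.3087  0.0017] [ 0.5041 -0.3099  0.0017]
gauge_tang top [ 0.5021 -0.3091  0.0751] None
gauge_tang scene [ 0.503  -0.3097  0.0751] [ 0.5041 -0.307   0.0713]
gauge_block top [ 0.491  -0.3396  0.0175] [ 0.4895 -0.338   0.0152]
gauge_block scene None [ 0.4973 -0.3373  0.0134]
gauge_lip top [ 0.5054 -0.2882  0.0151] [ 0.5043 -0.287   0.015 ]
gauge_lip scene [ 0.5065 -0.286   0.0125] [ 0.5083 -0.2848  0.0172]
gauge_slot top [ 0.5065 -0.2967  0.0021] [ 0.5044 -0.2992  0.0051]
gauge_slot scene [ 0.5031 -0.303   0.0007] [ 0.5033 -0.3005  0.0027]
mat top [ 0.4851 -0.3054  0.0017] [ 0.4848 -0.3075 -0.0001]
mat scene [ 0.4887 -0.306  -0.0033] [ 0.486  -0.3049 -0.0041]
stop top [ 0.5222 -0.0741  0.0214] [ 0.5212 -0.0695  0.0188]
stop scene [ 0.527  -0.069   0.0209] [ 0.5249 -0.0674  0.0192]
slat1 top [ 0.5389 -0.0088  0.0181] [ 0.5397 -0.0047  0.0167]
slat1 scene [ 0.5417 -0.0038  0.0198] [ 0.539  -0.0068  0.0183]
slat2 top [0.5553 0.0672 0.0152] [0.5596 0.0666 0.0158]
slat2 scene [0.5576 0.0675 0.0211] [0.5538 0.0679 0.0227]
slat3 top [0.5702 0.13   0.0212] None
slat3 scene [0.5724 0.1297 0.0178] [0.5698 0.1298 0.015 ]
top orange 148 ((503.5434265136719, -305.9893798828125), (66.89020538330078, 30.083757400512695), 76.59647369384766)
top blue 1356 ((485.03680419921875, -306.5179443359375), (119.09890747070312, 109.20356750488281), 74.26219940185547)
scene orange 174 ((518.0120239257812, -293.572021484375), (98.74333953857422, 50.557857513427734), 65.33624267578125)
scene blue 448 ((486.8758239746094, -303.84674072265625), (120.11981201171875, 109.8332748413086), 74.19140625)
```

Request:
jog_arm --deltas '[12.34,-7.98,2.7,0,0,5.6,91,12.34,-7.98,2.7,0,0,5.6,91,12.34,-7.98,2.7,0,0,5.6,91,12.34,-7.98,2.7,0,0,5.6,91,12.34,-7.98,2.7,0,0,5.6,91,12.34,-7.98,2.7,0,0,5.6,91,12.34,-7.98,2.7,0,0,5.6,91,12.34,-7.98,2.7,0,0,5.6,91,12.34,-7.98,2.7,0,0,5.6,91,12.34,-7.98,2.7,0,0,5.6,91,12.34,-7.98,2.7,0,0,5.6,91,12.34,-7.98,2.7,0,0,5.6,91,12.34,-7.98,2.7,0,0,5.6,91,12.34,-7.98,2.7,0,0,5.6,91,12.34,-7.98,2.7,0,0,5.6,91,12.34,-7.98,2.7,0,0,5.6,91,12.34,-7.98,2.7,0,0,5.6,91]' --force 40

```text
time: 4.72
ee_pos: [0.503, -0.3102, 0.2114]
eef_rot: [0.993, -0.122, 0.0, 0.0]
contact_force: [-0.8, 0.3, 0.2]
finger_gap: 0.091
grasp_force: 0.0
```

```bash
python3 - <<'E'
from m import *
for n in ('top','scene'):
    save(n,n+'1.png')
    for d in arm.cut_out('rack',n)[:1]:
        pts=np.argwhere(d['pixels'])[:,::-1]; W=np.array([ray(n,p,.015)[:2] for p in pts])
        print(n,d['confidence'],len(pts),cv2.minAreaRect((W*1000).astype('float32')))
    for i in range(2):
        print(near('gauge_tang',n,np.array([.5035,-.3095]),.015)); arm.get_image(n)
s=arm.get_state();print(s['time'],s['ee_pos'],R.from_quat(s['eef_rot']).as_matrix(),s['contact_force'])
E
```

```text
Traceback (most recent call last):
  File "h.py", line 8, in ray
    K,Rm,t=cam(n); d=Rm.T@np.linalg.solve(K,[uv[0],uv[1],1]); o=-Rm.T@t
           ~~~^^^
  File "h.py", line 5, in cam
    c=arm.camera_info(n); K=np.array([[c['fx'],0,c['cx']],[0,c['fy'],c['cy']],[0,0,1.]])
ValueError: time passes only in moves, steps and waits
```

```bash
sed -i 's/^def cam/import functools\n@functools.lru_cache\ndef cam/' h.py; python3 - <<'E'
from m import *
for n in ('top','scene'):
    save(n,n+'1.png')
    for d in arm.cut_out('rack',n)[:1]:
        pts=np.argwhere(d['pixels'])[:,::-1]; W=np.array([ray(n,p,.015)[:2] for p in pts])
        print(n,d['confidence'],len(pts),cv2.minAreaRect((W*1000).astype('float32')))
    for i in range(2):
        print(near('gauge_tang',n,np.array([.5035,-.3095]),.015)); arm.get_image(n)
s=arm.get_state();print(s['time'],s['ee_pos'],R.from_quat(s['eef_rot']).as_matrix(),s['contact_force'])
E
```

```text
top 0.89 4822 ((550.7833862304688, 47.091331481933594), (319.92474365234375, 120.69878387451172), 75.93421936035156)
None
None
[ 0.503  -0.3069  0.0718]
[ 0.5019 -0.3087  0.0743]
5.4167 [ 0.5035 -0.3094  0.2112] [[ 0.9705 -0.2411 -0.    ]
 [-0.2411 -0.9705  0.    ]
 [-0.     -0.     -1.    ]] [ 0.1772 -0.2389 -0.3022]
```

View pics/scene1.png

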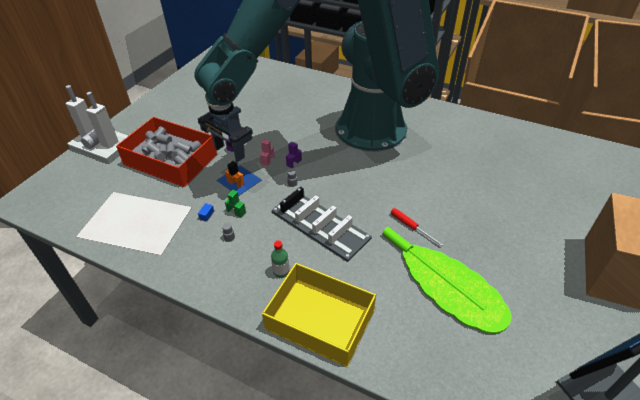

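Gripper hangs over the orange gauge at (233,170), aligned; going down and gripping.

Request:
jog_arm --deltas '[0,0,0.9,0,0,0,91,0,0,1.7,0,0,0,91,0,0,2.3,0,0,0,91,0,0,2.57,0,0,0,91,0,0,2.57,0,0,0,91,0,0,2.57,0,0,0,91,0,0,2.57,0,0,0,10,0,0,2.57,0,0,0,10,0,0,2.57,0,0,0,10,0,0,2.57,0,0,0,10,0,0,2.57,0,0,0,10,0,0,2.57,0,0,0,10,0,0,2.57,0,0,0,10,0,0,2.57,0,0,0,10,0,0,2.57,0,0,0,10,0,0,2.57,0,0,0,10]' --force 45

```text
time: 6.75
ee_pos: [0.5035, -0.3094, 0.1341]
eef_rot: [0.993, -0.122, -0.0, -0.0]
contact_force: [-0.2, 0.4, -0.5]
finger_gap: 0.0272
grasp_force: 0.0
```

Request:
jog_arm --deltas '[0,0,0,0,0,0,10,0,0,0,0,0,0,10,0,0,0,0,0,0,10,0,0,0,0,0,0,10,0,0,-0.3,0,0,0,10,0,0,-0.3,0,0,0,10]' --force 45

```text
time: 7.25
ee_pos: [0.5039, -0.3097, 0.1445]
eef_rot: [0.993, -0.122, 0.001, 0.0]
contact_force: [-0.0, -0.5, -1.0]
finger_gap: 0.0193
grasp_force: 45.0
```

```bash
cat > slats.py <<'E'
from m import *
O=np.array([.5508,.0471]); a=np.radians(76.0); ey=np.array([np.cos(a),np.sin(a)]); ex=np.array([ey[1],-ey[0]])
def prof(n,im,z=.06,xr=(-.006,.006)):
    # brightness along row at slat-top height, averaged over +-6 mm across (between the rails)
    s=np.arange(-.16,.16,.0005); xs=np.arange(xr[0],xr[1]+1e-6,.002)
    P=np.array([[proj(n,[*(O+x*ex+y*ey),z]) for y in s] for x in xs],'float32')
    g=cv2.remap(cv2.cvtColor(im,cv2.COLOR_RGB2GRAY),P[...,0],P[...,1],cv2.INTER_LINEAR)
    return s,g.mean(0)
def runs(s,p,th):
    m=p>th; e=np.flatnonzero(np.diff(m.astype(int))); return [(round(s[i]*1e3,1),'+' if m[i+1] else '-') for i in e]
E
python3 - <<'E'
from slats import *
for n in('top','scene'):
    im=cv2.imread(f'pics/{n}1.png')[:,:,::-1].copy()
    s,p=prof(n,im); print(n,p.min(),p.max(),runs(s,p,(p.max()+np.median(p))/2))
    print(p[::16].astype(int))
for t,q in dict(stop=(.5238,-.0700),slat1=(.5398,-.0060),slat2=(.5566,.0673),slat3=(.5708,.1298)).items(): print(t,(np.array(q)-O)@ey,(np.array(q)-O)@ex)
E
```

```text
top 30.142857142857142 151.71428571428572 [(np.float64(-61.0), '+'), (np.float64(-46.5), '-'), (np.float64(10.5), '+'), (np.float64(25.5), '-'), (np.float64(75.0), '+'), (np.float64(89.5), '-')]
[ 96  77  76  76  38  47  31  76  75  75  77  71  49 148 145  75  76  76
  75  76  45  50 149 144  74  75  76  76  42  52 149 145  76  76  76  76
  76  75  76  79]
scene 10.428571428571429 238.28571428571428 [(np.float64(-59.0), '+'), (np.float64(-44.5), '-'), (np.float64(12.0), '+'), (np.float64(27.0), '-'), (np.float64(76.5), '+'), (np.float64(91.5), '-')]
[155 154 154 156 150  40  27  10  11  13 150 180 186 230 237 132 108 109
 161 190 185 184 232 237 124 109 115 180 188 183 232 237 125 109 133 190
 187 194 186 193]
stop -0.1201535207281102 0.002131069365269269
slat1 -0.054183843916851764 0.0021727996673063833
slat2 0.021003120665253207 0.0007408929212875202
slat3 0.08508189447501827 -0.0006010262405725698
```

Request:
jog_arm --deltas '[0,0,-1.2,0,0,0,10,0,0,-2.4,0,0,0,10,-0.2,-1.4,-2.4,0,0,0,10,-0.4,-2.8,-2.4,0,0,0,10,-0.6,-4.2,-2.4,0,0,0,10,-0.8,-5.6,-2.4,0,0,0,10,-1.0,-7.0,-2.4,0,0,0,10,-1.2,-8.4,-2.4,0,0,0,10,-1.3,-9.4,-2.4,0,0,0,10,-1.35,-9.85,-2.4,0,0,0,10,-1.35,-9.85,-2.4,0,0,0,10,-1.35,-9.85,-2.4,0,0,0,10,-1.35,-9.85,-2.4,0,0,0,10]'

```text
time: 8.33
ee_pos: [0.5355, -0.0133, 0.2153]
eef_rot: [0.993, -0.122, 0.0, 0.0]
contact_force: [-0.2, -0.3, -1.2]
finger_gap: 0.0198
grasp_force: 45.0
```

```bash
python3 - <<'E'
from slats import *
s=arm.get_state(); g=s['ee_pos']
print(s['time'],g,'row s,x',(g[:2]-O)@ey,(g[:2]-O)@ex,s['contact_force'])
ims=[]
for n in('top','scene'):
    im=arm.get_image(n)[:,:,::-1].copy()
    c=proj(n,[*(O-.06*ey),.08]).astype(int)
    q=im[c[1]-50:c[1]+50,c[0]-50:c[0]+50]; ims.append(cv2.resize(q,(400,400),interpolation=3))
    for t,p in (('gauge',O-.062*ey),('gauge_slot',O-.053*ey),('gauge_lip',O-.04*ey),('gauge_block',O-.092*ey)):
        for k in range(1):
            w=near(t,n,p,.03); print(n,t,None if w is None else ((w[:2]-O)@ey,(w[:2]-O)@ex,w[2]))
cv2.imwrite('pics/over1.png',np.hstack(ims))
E
```

```text
8.3333 [ 0.5355 -0.0133  0.2153] row s,x -0.062328323590652754 -0.00025285487021176924 [-0.1896 -0.3369 -1.1746]
top gauge None
top gauge_slot None
top gauge_lip None
top gauge_block None
scene gauge (np.float64(-0.06480328489577679), np.float64(-0.0007548874832956232), np.float64(0.08545980859289579))
scene gauge_slot (np.float64(-0.05700654855243512), np.float64(-0.0038576818419836113), np.float64(0.08139981234165261))
scene gauge_lip (np.float64(-0.03838516707859354), np.float64(0.0002035585513813984), np.float64(0.0981079085369996))
scene gauge_block (np.float64(-0.09189324132884769), np.float64(0.0003660856216559441), np.float64(0.09467868486673192))
```

View pics/over1.png

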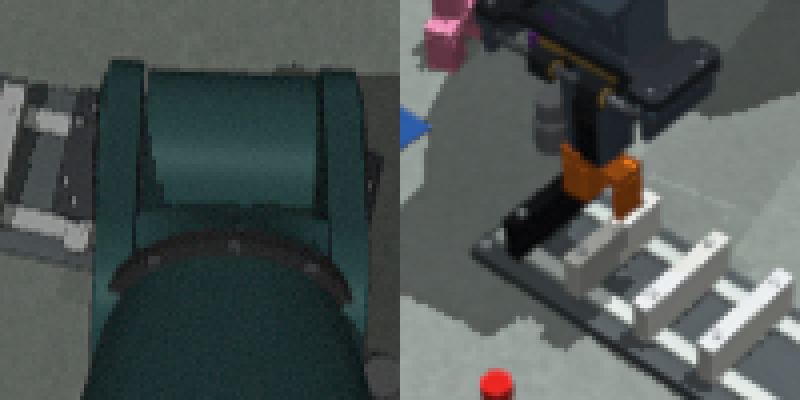

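The orange gauge (crop 600,180) hangs upright over slat1, block on the stop side, lip outside. Lowering in two stages.

Request:
jog_arm --deltas '[0,-0.03,0.4,0,0,0,10,0,-0.03,0.7,0,0,0,10,0,-0.03,0.9,0,0,0,10,0,-0.03,1.0,0,0,0,10,0,-0.03,1.0,0,0,0,10]'

```text
time: 9.25
ee_pos: [0.5352, -0.0119, 0.1839]
eef_rot: [0.993, -0.121, -0.001, 0.0]
contact_force: [-0.8, 1.1, -2.6]
finger_gap: 0.02
grasp_force: 45.0
```

Request:
jog_arm --deltas '[0,0,0.3,0,0,0,10,0,0,0.6,0,0,0,10,0,0,0.77,0,0,0,10,0,0,0.77,0,0,0,10,0,0,0.77,0,0,0,10]'

```text
time: 9.67
ee_pos: [0.5355, -0.012, 0.1616]
eef_rot: [0.993, -0.122, -0.0, 0.0]
contact_force: [-0.2, 0.1, -1.2]
finger_gap: 0.0201
grasp_force: 45.0
```

```bash
cat > st.py <<'E'
from slats import *
import sys
s=arm.get_state(); g=s['ee_pos']; f=s['contact_force']
print(s['time'],g,'row s,x',(g[:2]-O)@ey*1e3,(g[:2]-O)@ex*1e3,'F row',f[:2]@ey,'Fx',f[:2]@ex,'Fz',f[2])
E
python3 st.py
```

```text
9.6667 [ 0.5355 -0.012   0.1616] row s,x -61.01783611466014 -0.5629640055068666 F row 0.06038722679957497 Fx -0.23698657367891474 Fz -1.1664276039829156
```

Request:
jog_arm --deltas '[0,0.08,0,0,0,0,10,0,0.16,0,0,0,0,10,0,0.22,0,0,0,0,10,0,0.27,0,0,0,0,10,0,0.32,0,0,0,0,10,0,0.36,0,0,0,0,10,0,0.4,0,0,0,0,10]'

```text
time: 10.25
ee_pos: [0.5329, -0.0235, 0.1623]
eef_rot: [0.993, -0.122, 0.0, -0.0]
contact_force: [2.0, 5.1, -1.7]
finger_gap: 0.0198
grasp_force: 45.0
```

```bash
python3 st.py
```

```text
10.25 [ 0.5329 -0.0235  0.1623] row s,x -72.86920872263934 -0.2313736248534294 F row 5.471034597538265 Fx 0.7141779508123367 Fz -1.6611811402420547
```

Request:
jog_arm --deltas '[0,0.03,0,0,0,0,10,0,0.06,0,0,0,0,10,0,0.09,0,0,0,0,10,0,0.11,0,0,0,0,10,0,0.13,0,0,0,0,10]'

```text
time: 10.67
ee_pos: [0.532, -0.0273, 0.1623]
eef_rot: [0.993, -0.122, 0.0, -0.0]
contact_force: [0.6, 4.6, -1.8]
finger_gap: 0.02
grasp_force: 45.0
```

```bash
python3 st.py
```

```text
10.6667 [ 0.532  -0.0273  0.1623] row s,x -76.74709263767191 -0.24418576909773088 F row 4.61232092099762 Fx -0.5040409020779265 Fz -1.764910757971286
```

```bash
python3 - <<'E'
from slats import *
n='scene'; im=save(n,'s3.png')
for t in('stop','slat1','gauge_block','gauge_lip','gauge','gauge_slot'):
    w=[]
    for k in range(3):
        v=near(t,n,O-.09*ey,.06) 
        if v is not None: w.append([(v[:2]-O)@ey*1e3,(v[:2]-O)@ex*1e3,v[2]*1e3])
        arm.get_image(n)
    print(t,np.array(w))
c=proj(n,[*(O-.09*ey),.05]).astype(int); print(c)
q=im[c[1]-30:c[1]+30,c[0]-40:c[0]+40,::-1]; cv2.imwrite('pics/near1.png',cv2.resize(q,(800,600),interpolation=2))
for y in (-112,-106.7,-46.7): print(y,[proj(n,[*(O+x*ex+y/1e3*ey),z]) for x,z in((0.014,.042),(.05,.06))])
E
```

```text
stop [[-117.7226    4.3004   18.1165]
 [-116.8078   -0.1827   17.664 ]
 [-117.5714    3.0667   19.2413]]
slat1 [[-103.8593    2.0398   39.6615]
 [ -61.7273    4.1561   20.3157]
 [ -65.183    -0.1291   23.166 ]]
gauge_block [[-108.4343    2.6007   43.8166]
 [-107.6165   -1.0613   42.9443]
 [-106.0277   -1.1305   39.1075]]
gauge_lip [[-54.3552  -1.1314  42.063 ]
 [-51.8788  -0.6081  46.7045]]
gauge [[-77.1416   2.3435  30.0282]
 [-76.9205  -0.5208  31.7822]
 [-76.4325  -2.881   31.5552]]
gauge_slot [[-74.109   -4.2979  30.5334]
 [-72.2486  -1.1537  29.4643]
 [-67.253   -2.6228  26.008 ]]
[298 200]
-112 [array([290.2501, 201.7433]), array([282.1925, 203.9348])]
-106.7 [array([291.4481, 202.483 ]), array([283.403, 204.694])]
-46.7 [array([305.2868, 211.0268]), array([297.3915, 213.4677])]
```

View pics/near1.png

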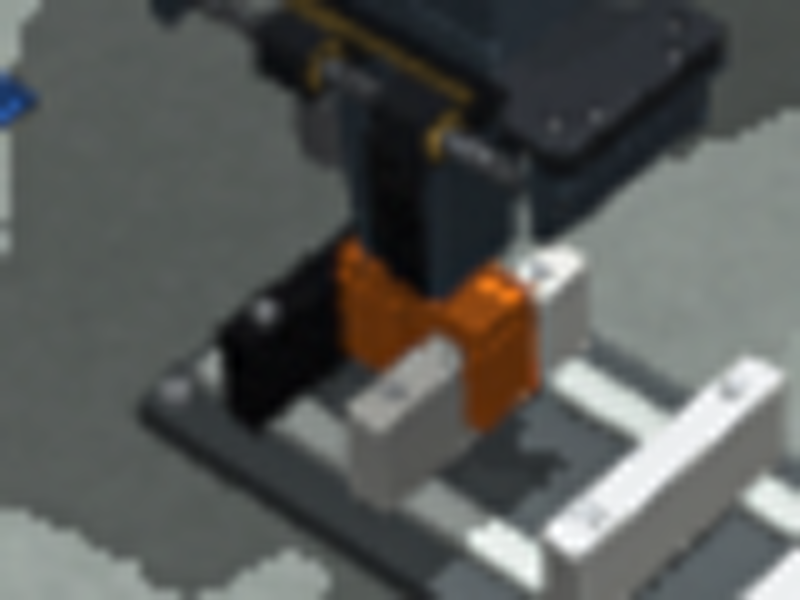

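The block (crop 345,300) is a few mm from the black stop, slat1 against the lip. Creeping.

Request:
jog_arm --deltas '[0,0.01,0,0,0,0,10,0,0.02,0,0,0,0,10,0,0.03,0,0,0,0,10,0,0.04,0,0,0,0,10]'

```text
time: 12.85
ee_pos: [0.5317, -0.0285, 0.1623]
eef_rot: [0.993, -0.122, 0.0, -0.0]
contact_force: [-0.0, 4.4, 1.8]
finger_gap: 0.0202
grasp_force: 45.0
```

```bash
python3 st.py
```

```text
12.85 [ 0.5317 -0.0285  0.1623] row s,x -77.94314590494545 -0.20769136264212062 F row 4.305567567915621 Fx -1.1052999820510383 Fz 1.7828088750370834
```

Request:
jog_arm --deltas '[0,0.01,0,0,0,0,10,0,0.02,0,0,0,0,10,0,0.02,0,0,0,0,10]'

```text
time: 13.1
ee_pos: [0.5316, -0.0291, 0.1623]
eef_rot: [0.993, -0.122, 0.0, -0.0]
contact_force: [0.4, 4.4, 1.7]
finger_gap: 0.0201
grasp_force: 45.0
```

Request:
jog_arm --deltas '[0,0.01,0,0,0,0,10,0,0.01,0,0,0,0,10]'

```text
time: 13.27
ee_pos: [0.5315, -0.0294, 0.1623]
eef_rot: [0.993, -0.122, 0.0, -0.0]
contact_force: [1.3, 5.7, 0.7]
finger_gap: 0.0198
grasp_force: 45.0
```

Request:
jog_arm --deltas '[0,0.01,0,0,0,0,10,0,0.01,0,0,0,0,10]'

```text
time: 13.43
ee_pos: [0.5315, -0.0296, 0.1623]
eef_rot: [0.993, -0.122, 0.0, -0.0]
contact_force: [1.2, 4.8, 1.4]
finger_gap: 0.0198
grasp_force: 45.0
```

Request:
jog_arm --deltas '[0,0.01,0,0,0,0,10,0,0.01,0,0,0,0,10]'

```text
time: 13.6
ee_pos: [0.5314, -0.0299, 0.1623]
eef_rot: [0.993, -0.122, 0.0, -0.0]
contact_force: [0.3, 5.1, 2.2]
finger_gap: 0.0196
grasp_force: 45.0
```

Request:
jog_arm --deltas '[0,0.01,0,0,0,0,10,0,0.01,0,0,0,0,10]'

```text
time: 13.77
ee_pos: [0.5313, -0.0302, 0.1623]
eef_rot: [0.993, -0.122, 0.0, -0.0]
contact_force: [0.7, 4.4, 1.4]
finger_gap: 0.0196
grasp_force: 45.0
```

Request:
jog_arm --deltas '[0,0.01,0,0,0,0,10,0,0.01,0,0,0,0,10]'

```text
time: 13.93
ee_pos: [0.5312, -0.0305, 0.1623]
eef_rot: [0.993, -0.122, 0.0, -0.0]
contact_force: [1.1, 4.7, 2.0]
finger_gap: 0.0196
grasp_force: 45.0
```

Request:
jog_arm --deltas '[0,0.01,0,0,0,0,10,0,0.01,0,0,0,0,10]'

```text
time: 14.1
ee_pos: [0.5312, -0.0308, 0.1623]
eef_rot: [0.993, -0.122, 0.0, -0.0]
contact_force: [0.7, 5.9, 1.1]
finger_gap: 0.0196
grasp_force: 45.0
```

Request:
jog_arm --deltas '[0,0.01,0,0,0,0,10,0,0.01,0,0,0,0,10]'

```text
time: 14.27
ee_pos: [0.5311, -0.0311, 0.1623]
eef_rot: [0.993, -0.122, 0.0, -0.0]
contact_force: [-0.1, 6.0, 1.2]
finger_gap: 0.0201
grasp_force: 45.0
```

Request:
jog_arm --deltas '[0,0.01,0,0,0,0,10,0,0.01,0,0,0,0,10]'

```text
time: 14.43
ee_pos: [0.5311, -0.0312, 0.1623]
eef_rot: [0.993, -0.122, 0.0, -0.0]
contact_force: [0.2, 8.0, 0.9]
finger_gap: 0.0198
grasp_force: 45.0
```

Request:
jog_arm --deltas '[0,0.006,0,0,0,0,10,0,0.006,0,0,0,0,10]'

```text
time: 14.6
ee_pos: [0.5311, -0.0313, 0.1623]
eef_rot: [0.993, -0.122, 0.0, -0.0]
contact_force: [1.4, 9.4, 0.7]
finger_gap: 0.0198
grasp_force: 45.0
```

Request:
jog_arm --deltas '[0,0,0,0,0,0,10]'

```text
time: 14.68
ee_pos: [0.5311, -0.0313, 0.1623]
eef_rot: [0.993, -0.122, 0.0, -0.0]
contact_force: [2.1, 10.2, 0.8]
finger_gap: 0.0198
grasp_force: 45.0
```

Request:
jog_arm --deltas '[0,-0.08,0,0,0,0,10,0,-0.16,0,0,0,0,10,0,-0.17,0,0,0,0,10,0,-0.17,0,0,0,0,10,0,-0.17,-0.7,0,0,0,10,0,-0.17,-1.4,0,0,0,10,0,-0.17,-1.75,0,0,0,10,0,-0.17,-1.75,0,0,0,10,0,-1.0,-1.75,0,0,0,10,0,-2.0,-1.75,0,0,0,10,0,-2.8,-1.75,0,0,0,10,0,-3.06,-1.75,0,0,0,10,0,-3.06,-1.75,0,0,0,10,0,-3.06,-1.75,0,0,0,10]'

```text
time: 15.85
ee_pos: [0.5525, 0.0573, 0.2137]
eef_rot: [0.993, -0.121, -0.001, 0.0]
contact_force: [-0.2, 0.1, -2.0]
finger_gap: 0.0197
grasp_force: 45.0
```

```bash
python3 st.py; python3 - <<'E'
from slats import *
n='scene'; im=save(n,'s4.png')
s,p=prof(n,im,xr=(.034,.044)); print(p.max(),runs(s,p,205))
q=proj(n,[*(O+.01*ey),.06]).astype(int); cv2.imwrite('pics/over2.png',cv2.resize(im[q[1]-40:q[1]+40,q[0]-50:q[0]+50,::-1],(750,600),interpolation=2))
for t,e in (('slat2',.02),('slat1',-.066),('gauge',.011),('gauge_lip',.033),('gauge_block',-.019)):
    v=near(t,n,O+e*ey,.03); print(t,None if v is None else ((v[:2]-O)@ey*1e3,v[2]))
E
```

```text
15.85 [0.5525 0.0573 0.2137] row s,x 10.272695271792463 -0.8296303375063927 F row 0.011637502128468945 Fx -0.19790455000959142 Fz -1.9591614664513721
227.0 [(np.float64(78.5), '+'), (np.float64(92.0), '-')]
slat2 (np.float64(22.60773285251669), np.float64(0.021195114491032452))
slat1 (np.float64(-67.87688442493571), np.float64(0.018615760862344205))
gauge (np.float64(7.819404836961247), np.float64(0.08110330841110003))
gauge_lip (np.float64(34.228386753818434), np.float64(0.09543990090293636))
gauge_block (np.float64(-18.615586440268128), np.float64(0.09427278690203192))
```

View pics/over2.png

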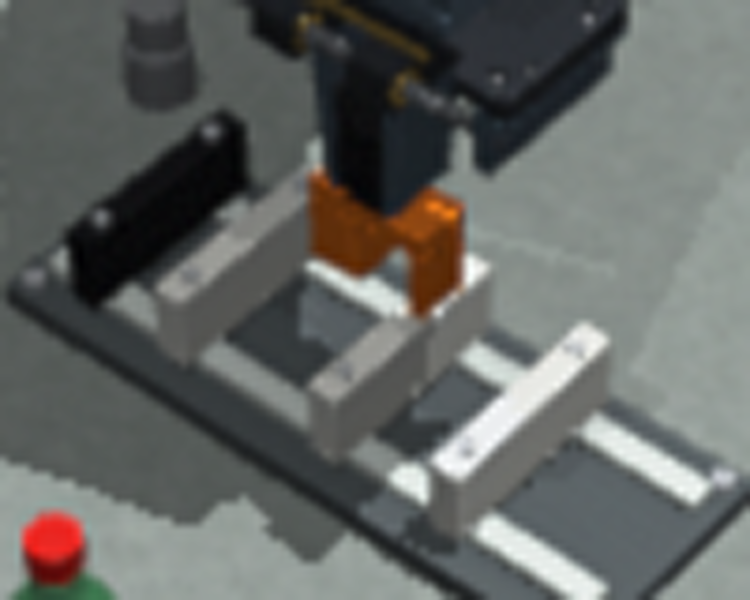

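Slat1 (crop 230,265) sits at its gap; the gauge hangs over slat2 (crop 400,360) with slot in line. Lowering.

Request:
jog_arm --deltas '[0,0,0.4,0,0,0,10,0,0,0.7,0,0,0,10,0,0,0.9,0,0,0,10,0,0,1.0,0,0,0,10,0,0,1.0,0,0,0,10]'

```text
time: 16.57
ee_pos: [0.5524, 0.0574, 0.1833]
eef_rot: [0.993, -0.122, -0.001, 0.0]
contact_force: [-0.4, 0.4, -1.4]
finger_gap: 0.02
grasp_force: 45.0
```

Request:
jog_arm --deltas '[0,0,0.4,0,0,0,10,0,0,0.72,0,0,0,10,0,0,0.72,0,0,0,10,0,0,0.72,0,0,0,10,0,0.1,0.72,0,0,0,10,0,0.2,0.72,0,0,0,10,0,0.3,0.72,0,0,0,10,0,0.4,0.72,0,0,0,10,0,0.5,0.72,0,0,0,10,0,0.6,0.72,0,0,0,10,0,0.7,0.72,0,0,0,10,0,0.8,0.72,0,0,0,10,0,0.9,0.72,0,0,0,10,0,0.98,0.72,0,0,0,10,0,1.04,0.72,0,0,0,10,0,1.08,0.72,0,0,0,10,0,1.12,0.72,0,0,0,10,0,1.15,0.72,0,0,0,10,0,1.15,0.72,0,0,0,10]'

```text
time: 18.15
ee_pos: [0.5446, 0.0239, 0.1632]
eef_rot: [0.993, -0.122, 0.0, -0.0]
contact_force: [1.0, 4.0, -4.2]
finger_gap: 0.0199
grasp_force: 45.0
```

```bash
python3 st.py
```

```text
18.15 [0.5446 0.0239 0.1632] row s,x -23.96974480570651 -0.3904510051098474 F row 4.136258192105902 Fx 0.028545131549157166 Fz -4.207604047638936
```

Request:
jog_arm --deltas '[0,0.03,0,0,0,0,10,0,0.06,0,0,0,0,10,0,0.09,0,0,0,0,10,0,0.09,0,0,0,0,10]'

```text
time: 18.48
ee_pos: [0.544, 0.0214, 0.1632]
eef_rot: [0.993, -0.122, 0.0, -0.0]
contact_force: [1.9, 5.7, -3.9]
finger_gap: 0.0194
grasp_force: 45.0
```

Request:
jog_arm --deltas '[0,0.01,0,0,0,0,10,0,0.02,0,0,0,0,10,0,0.03,0,0,0,0,10,0,0.03,0,0,0,0,10]'

```text
time: 18.82
ee_pos: [0.5438, 0.0206, 0.1632]
eef_rot: [0.993, -0.122, 0.0, -0.0]
contact_force: [0.3, 6.6, -5.6]
finger_gap: 0.0201
grasp_force: 45.0
```

Request:
jog_arm --deltas '[0,0.01,0,0,0,0,10,0,0.01,0,0,0,0,10]'

```text
time: 18.98
ee_pos: [0.5437, 0.0203, 0.1632]
eef_rot: [0.993, -0.122, 0.0, -0.0]
contact_force: [0.9, 6.5, -5.1]
finger_gap: 0.0199
grasp_force: 45.0
```

```bash
python3 st.py
```

```text
18.9833 [0.5437 0.0203 0.1632] row s,x -27.725242005239647 -0.4091708969368368 F row 6.504961895368261 Fx -0.6635973851606444 Fz -5.051792442392649
```

Request:
jog_arm --deltas '[0,0.01,0,0,0,0,10,0,0.01,0,0,0,0,10]'

```text
time: 19.15
ee_pos: [0.5436, 0.02, 0.1632]
eef_rot: [0.993, -0.122, 0.0, -0.0]
contact_force: [1.3, 6.4, -5.2]
finger_gap: 0.0194
grasp_force: 45.0
```

Request:
jog_arm --deltas '[0,0.01,0,0,0,0,10,0,0.01,0,0,0,0,10]'

```text
time: 19.32
ee_pos: [0.5435, 0.0197, 0.1632]
eef_rot: [0.993, -0.122, 0.0, -0.0]
contact_force: [0.6, 6.2, -4.7]
finger_gap: 0.0195
grasp_force: 45.0
```

Request:
jog_arm --deltas '[0,0.007,0,0,0,0,10,0,0.007,0,0,0,0,10]'

```text
time: 19.48
ee_pos: [0.5435, 0.0195, 0.1632]
eef_rot: [0.993, -0.122, 0.0, -0.0]
contact_force: [1.3, 6.5, -3.6]
finger_gap: 0.0198
grasp_force: 45.0
```

Request:
jog_arm --deltas '[0,0.007,0,0,0,0,10,0,0.007,0,0,0,0,10]'

```text
time: 19.65
ee_pos: [0.5435, 0.0193, 0.1632]
eef_rot: [0.993, -0.122, 0.0, -0.0]
contact_force: [1.1, 6.7, -5.1]
finger_gap: 0.0197
grasp_force: 45.0
```

Request:
jog_arm --deltas '[0,0.006,0,0,0,0,10,0,0.006,0,0,0,0,10]'

```text
time: 19.82
ee_pos: [0.5434, 0.0193, 0.1632]
eef_rot: [0.993, -0.122, 0.0, -0.001]
contact_force: [1.3, 9.2, -5.1]
finger_gap: 0.0197
grasp_force: 45.0
```

Request:
jog_arm --deltas '[0,0.001,0,0,0,0,10,0,0.001,0,0,0,0,10]'

```text
time: 19.98
ee_pos: [0.5434, 0.0193, 0.1632]
eef_rot: [0.993, -0.122, 0.0, -0.001]
contact_force: [0.9, 7.8, -3.9]
finger_gap: 0.0202
grasp_force: 45.0
```

Request:
jog_arm --deltas '[0,0,0,0,0,0,10]'

```text
time: 20.07
ee_pos: [0.5435, 0.0193, 0.1632]
eef_rot: [0.993, -0.122, 0.0, -0.001]
contact_force: [0.4, 7.0, -4.8]
finger_gap: 0.02
grasp_force: 45.0
```

Request:
jog_arm --deltas '[0,0.004,0,0,0,0,10,0,0.004,0,0,0,0,10]'

```text
time: 20.23
ee_pos: [0.5435, 0.0192, 0.1632]
eef_rot: [0.993, -0.122, 0.0, -0.001]
contact_force: [2.1, 8.8, -5.3]
finger_gap: 0.0197
grasp_force: 45.0
```

Request:
jog_arm --deltas '[0,0,0,0,0,0,10]'

```text
time: 20.32
ee_pos: [0.5434, 0.0192, 0.1632]
eef_rot: [0.993, -0.122, 0.0, -0.001]
contact_force: [0.7, 9.7, -4.8]
finger_gap: 0.0198
grasp_force: 45.0
```

Request:
jog_arm --deltas '[0,0,0,0,0,0,10]'

```text
time: 20.4
ee_pos: [0.5435, 0.0192, 0.1632]
eef_rot: [0.993, -0.122, 0.0, -0.001]
contact_force: [1.7, 9.1, -4.1]
finger_gap: 0.0197
grasp_force: 45.0
```

Request:
jog_arm --deltas '[0,0.004,0,0,0,0,10,0,0.004,0,0,0,0,10]'

```text
time: 20.57
ee_pos: [0.5435, 0.0192, 0.1632]
eef_rot: [0.993, -0.122, 0.0, -0.001]
contact_force: [1.9, 10.5, -5.8]
finger_gap: 0.0196
grasp_force: 45.0
```

Request:
jog_arm --deltas '[0,0,0,0,0,0,10]'

```text
time: 20.65
ee_pos: [0.5435, 0.0192, 0.1632]
eef_rot: [0.993, -0.122, 0.0, -0.001]
contact_force: [2.8, 10.4, -5.3]
finger_gap: 0.0197
grasp_force: 45.0
```

Request:
jog_arm --deltas '[0,-0.08,0,0,0,0,10,0,-0.16,0,0,0,0,10,0,-0.18,0,0,0,0,10,0,-0.18,0,0,0,0,10,0,-0.18,-0.7,0,0,0,10,0,-0.18,-1.4,0,0,0,10,0,-0.18,-1.75,0,0,0,10,0,-0.18,-1.75,0,0,0,10,0,-1.0,-1.75,0,0,0,10,0,-2.0,-1.75,0,0,0,10,0,-3.0,-1.75,0,0,0,10,0,-3.49,-1.75,0,0,0,10,0,-3.49,-1.75,0,0,0,10,0,-3.49,-1.75,0,0,0,10,0,-3.49,-1.75,0,0,0,10]'

```text
time: 21.9
ee_pos: [0.5681, 0.1197, 0.2148]
eef_rot: [0.993, -0.122, -0.001, 0.0]
contact_force: [-0.4, 0.6, -1.6]
finger_gap: 0.0197
grasp_force: 45.0
```

```bash
python3 st.py; python3 - <<'E'
from slats import *
n='scene'; im=save(n,'s5.png')
q=proj(n,[*(O+.04*ey),.06]).astype(int); cv2.imwrite('pics/over3.png',cv2.resize(im[q[1]-45:q[1]+45,q[0]-60:q[0]+60,::-1],(800,600),interpolation=2))
for t,e in (('slat3',.084),('slat2',-.015),('slat1',-.066),('gauge',.075),('gauge_lip',.097),('gauge_block',.045)):
    v=near(t,n,O+e*ey,.03); print(t,None if v is None else ((v[:2]-O)@ey*1e3,v[2]))
E
```

```text
21.9 [0.5681 0.1197 0.2148] row s,x 74.57580749355057 -0.8107445270869214 F row 0.5328060719541012 Fx -0.5175409724644622 Fz -1.5946715509103135
slat3 (np.float64(86.5629561456664), np.float64(0.01673790037920886))
slat2 (np.float64(-12.949126368099478), np.float64(0.023218699101567902))
slat1 (np.float64(-66.24122026586214), np.float64(0.02051489362776665))
gauge (np.float64(69.73446183038027), np.float64(0.0823236728945238))
gauge_lip (np.float64(99.9188380679122), np.float64(0.09463538357046622))
gauge_block (np.float64(44.978030874792395), np.float64(0.09539607848937748))
```

View pics/over3.png

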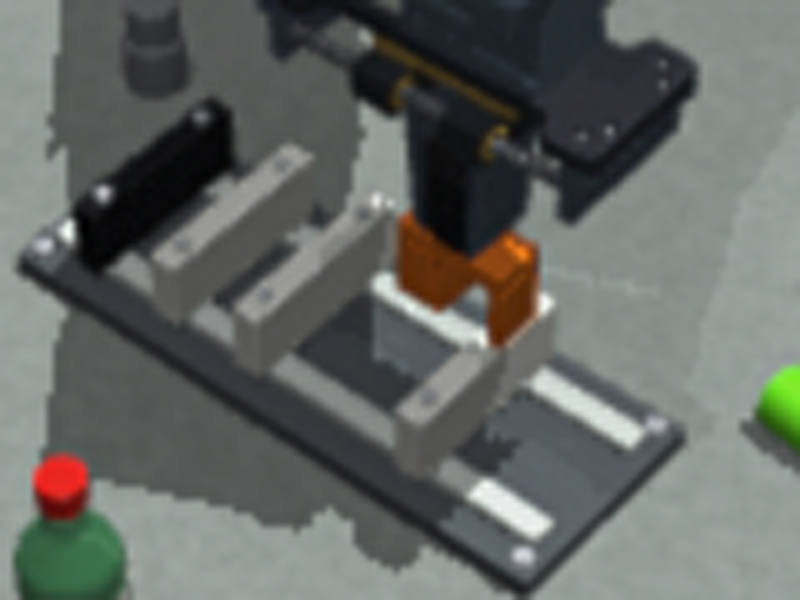

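Slats 1 and 2 (crop 235,230 and 320,285) show equal gaps; the gauge is above slat3 (crop 475,380). Lowering.

Request:
jog_arm --deltas '[0,-0.03,0.4,0,0,0,10,0,-0.03,0.7,0,0,0,10,0,-0.03,0.9,0,0,0,10,0,-0.03,1.0,0,0,0,10,0,-0.03,1.0,0,0,0,10]'

```text
time: 22.67
ee_pos: [0.5682, 0.1212, 0.1842]
eef_rot: [0.993, -0.121, -0.001, 0.0]
contact_force: [-0.2, -0.2, -1.6]
finger_gap: 0.0195
grasp_force: 45.0
```

Request:
jog_arm --deltas '[0,0,0.4,0,0,0,10,0,0,0.73,0,0,0,10,0,0,0.73,0,0,0,10,0,0,0.73,0,0,0,10,0,0.1,0.73,0,0,0,10,0,0.2,0.73,0,0,0,10,0,0.32,0.73,0,0,0,10,0,0.44,0.73,0,0,0,10,0,0.56,0.73,0,0,0,10,0,0.68,0.73,0,0,0,10,0,0.8,0.73,0,0,0,10,0,0.92,0.73,0,0,0,10,0,1.04,0.73,0,0,0,10,0,1.16,0.73,0,0,0,10,0,1.28,0.73,0,0,0,10,0,1.4,0.73,0,0,0,10,0,1.5,0.73,0,0,0,10,0,1.57,0.73,0,0,0,10,0,1.6,0.73,0,0,0,10,0,1.6,0.73,0,0,0,10]'

```text
time: 24.33
ee_pos: [0.5572, 0.0745, 0.1639]
eef_rot: [0.993, -0.122, 0.0, -0.0]
contact_force: [0.0, 3.4, -2.9]
finger_gap: 0.02
grasp_force: 45.0
```

```bash
python3 st.py
```

```text
24.3333 [0.5572 0.0745 0.1639] row s,x 28.13425386834638 -0.41131190703575565 F row 3.2602883465951527 Fx -0.8124760334281562 Fz -2.937384539232027
```

Remaining to predicted contact: 5.0 mm.

Request:
jog_arm --deltas '[0,0.03,0,0,0,0,10,0,0.06,0,0,0,0,10,0,0.09,0,0,0,0,10,0,0.09,0,0,0,0,10]'

```text
time: 24.67
ee_pos: [0.5566, 0.072, 0.1638]
eef_rot: [0.993, -0.122, 0.0, -0.0]
contact_force: [-0.1, 5.0, -3.7]
finger_gap: 0.0196
grasp_force: 45.0
```

Request:
jog_arm --deltas '[0,0.01,0,0,0,0,10,0,0.02,0,0,0,0,10,0,0.03,0,0,0,0,10,0,0.03,0,0,0,0,10]'

```text
time: 25.0
ee_pos: [0.5564, 0.0713, 0.1638]
eef_rot: [0.993, -0.122, 0.0, -0.0]
contact_force: [-0.1, 5.7, -2.2]
finger_gap: 0.0198
grasp_force: 45.0
```

Request:
jog_arm --deltas '[0,0.01,0,0,0,0,10,0,0.01,0,0,0,0,10]'

```text
time: 25.17
ee_pos: [0.5563, 0.071, 0.1638]
eef_rot: [0.993, -0.122, 0.0, -0.0]
contact_force: [0.4, 5.9, -1.9]
finger_gap: 0.02
grasp_force: 45.0
```

Request:
jog_arm --deltas '[0,0.01,0,0,0,0,10,0,0.01,0,0,0,0,10]'

```text
time: 25.33
ee_pos: [0.5562, 0.0707, 0.1638]
eef_rot: [0.993, -0.122, 0.0, -0.0]
contact_force: [0.2, 4.8, -2.5]
finger_gap: 0.0195
grasp_force: 45.0
```

```bash
python3 st.py
```

```text
25.3333 [0.5562 0.0707 0.1638] row s,x 24.202694054064647 -0.43480205141884987 F row 4.695411770235359 Fx -0.9296924444436342 Fz -2.527176500666389
```

Request:
jog_arm --deltas '[0,0.01,0,0,0,0,10,0,0.01,0,0,0,0,10]'

```text
time: 25.5
ee_pos: [0.5562, 0.0704, 0.1638]
eef_rot: [0.993, -0.122, 0.0, -0.0]
contact_force: [-0.7, 6.1, -2.2]
finger_gap: 0.0204
grasp_force: 45.0
```

Request:
jog_arm --deltas '[0,0.01,0,0,0,0,10,0,0.01,0,0,0,0,10]'

```text
time: 25.67
ee_pos: [0.5561, 0.0701, 0.1639]
eef_rot: [0.993, -0.122, 0.0, -0.0]
contact_force: [0.1, 5.0, -2.5]
finger_gap: 0.0199
grasp_force: 45.0
```

Request:
jog_arm --deltas '[0,0.007,0,0,0,0,10,0,0.007,0,0,0,0,10]'

```text
time: 25.83
ee_pos: [0.5561, 0.0699, 0.1638]
eef_rot: [0.993, -0.122, 0.0, -0.0]
contact_force: [-0.2, 6.3, -3.3]
finger_gap: 0.0199
grasp_force: 45.0
```

Request:
jog_arm --deltas '[0,0.007,0,0,0,0,10,0,0.007,0,0,0,0,10]'

```text
time: 26.0
ee_pos: [0.556, 0.0698, 0.1638]
eef_rot: [0.993, -0.122, 0.0, -0.0]
contact_force: [-0.3, 7.7, -2.5]
finger_gap: 0.0195
grasp_force: 45.0
```

Request:
jog_arm --deltas '[0,0.005,0,0,0,0,10,0,0.005,0,0,0,0,10]'

```text
time: 26.17
ee_pos: [0.556, 0.0697, 0.1638]
eef_rot: [0.993, -0.122, 0.0, -0.001]
contact_force: [0.4, 8.2, -2.7]
finger_gap: 0.0198
grasp_force: 45.0
```

Request:
jog_arm --deltas '[0,0.006,0,0,0,0,10,0,0.006,0,0,0,0,10]'

```text
time: 26.33
ee_pos: [0.556, 0.0697, 0.1639]
eef_rot: [0.993, -0.122, 0.0, -0.001]
contact_force: [0.6, 9.6, -3.9]
finger_gap: 0.0199
grasp_force: 45.0
```

Request:
jog_arm --deltas '[0,0,0,0,0,0,10]'

```text
time: 26.42
ee_pos: [0.556, 0.0697, 0.1639]
eef_rot: [0.993, -0.122, 0.0, -0.001]
contact_force: [0.5, 10.0, -2.6]
finger_gap: 0.0201
grasp_force: 45.0
```

Request:
jog_arm --deltas '[0,0,0,0,0,0,10]'

```text
time: 26.5
ee_pos: [0.556, 0.0697, 0.1639]
eef_rot: [0.993, -0.122, 0.0, -0.001]
contact_force: [0.5, 9.9, -3.3]
finger_gap: 0.02
grasp_force: 45.0
```

Request:
jog_arm --deltas '[0,-0.08,0,0,0,0,10,0,-0.16,0,0,0,0,10,0,-0.18,0,0,0,0,10,0,-0.18,0,0,0,0,10,0,-0.18,-0.7,0,0,0,10,0,-0.18,-1.4,0,0,0,10,0,-0.18,-1.9,0,0,0,10,0,-0.18,-1.9,0,0,0,10,0.1,0.8,-1.9,0,0,0,10,0.2,2.1,-1.9,0,0,0,10,0.3,3.4,-1.9,0,0,0,10,0.3,4.7,-1.9,0,0,0,10,0.4,6.0,-1.9,0,0,0,10,0.5,7.3,-1.9,0,0,0,10,0.6,8.6,-1.9,0,0,0,10,0.7,9.9,-1.9,0,0,0,10,0.76,11.2,-1.9,0,0,0,10,0.76,12.3,-1.9,0,0,0,10,0.76,12.7,-1.9,0,0,0,10,0.76,12.7,-1.9,0,0,0,10]'

```text
time: 28.17
ee_pos: [0.4851, -0.3082, 0.2196]
eef_rot: [0.992, -0.123, -0.0, -0.0]
contact_force: [0.5, 0.1, -1.7]
finger_gap: 0.0196
grasp_force: 45.0
```

Request:
jog_arm --deltas '[0,0,0.8,0,0,0,10,0,0,1.6,0,0,0,10,0,0,2.2,0,0,0,10,0,0,2.5,0,0,0,10,0,0,2.7,0,0,0,10,0,0,2.75,0,0,0,10,0,0,2.75,0,0,0,10]'

```text
time: 28.75
ee_pos: [0.4864, -0.3057, 0.1382]
eef_rot: [0.993, -0.121, 0.0, -0.0]
contact_force: [0.2, 0.3, -0.9]
finger_gap: 0.0197
grasp_force: 45.0
```

```bash
python3 - <<'E'
from slats import *
print(arm.get_state()['ee_pos'])
for n in('top','scene'):
    im=save(n,n+'6.png'); s,p=prof(n,im); print(n,runs(s,p,(p.max()+np.median(p))/2))
E
```

```text
[ 0.4864 -0.3057  0.1382]
top [(np.float64(-75.0), '+'), (np.float64(-60.5), '-'), (np.float64(-23.0), '+'), (np.float64(-8.5), '-'), (np.float64(29.0), '+'), (np.float64(43.5), '-')]
scene [(np.float64(-74.0), '+'), (np.float64(-58.5), '-'), (np.float64(-22.0), '+'), (np.float64(-6.5), '-'), (np.float64(30.5), '+'), (np.float64(46.0), '-')]
```

Slat spacings measure 52 and 52 mm. Setting the gauge down.

Request:
jog_arm --deltas '[0,0,0.05,0,0,0,10,0,0,0.1,0,0,0,10,0,0,0.13,0,0,0,10,0,0,0.13,0,0,0,10]'

```text
time: 29.18
ee_pos: [0.486, -0.306, 0.1341]
eef_rot: [0.993, -0.122, 0.0, 0.0]
contact_force: [0.6, 0.5, -1.3]
finger_gap: 0.02
grasp_force: 45.0
```

Request:
jog_arm --deltas '[0,0,0.01,0,0,0,10,0,0,0.02,0,0,0,10,0,0,0.02,0,0,0,10]'

```text
time: 29.43
ee_pos: [0.4862, -0.306, 0.1337]
eef_rot: [0.993, -0.122, -0.0, -0.0]
contact_force: [-0.7, 0.9, 2.6]
finger_gap: 0.0202
grasp_force: 45.0
```

Touched down (Fz +2.6). Release and retreat up.

Request:
jog_arm --deltas '[0,0,0,0,0,0,91,0,0,0,0,0,0,91,0,0,0,0,0,0,91,0,0,0,0,0,0,91,0,0,0,0,0,0,91,0,0,0,0,0,0,91,0,0,0,0,0,0,91,0,0,0,0,0,0,91,0,0,0,0,0,0,91,0,0,0,0,0,0,91,0,0,-0.5,0,0,0,91,0,0,-1.5,0,0,0,91,0,0,-2.5,0,0,0,91,0,0,-3.5,0,0,0,91,0,0,-4.5,0,0,0,91,0,0,-5,0,0,0,91,0,0,-5,0,0,0,91,0,0,-5,0,0,0,91]'

```text
time: 30.93
ee_pos: [0.4862, -0.3061, 0.2841]
eef_rot: [0.993, -0.121, 0.001, 0.0]
contact_force: [0.0, 0.2, -2.0]
finger_gap: 0.0911
grasp_force: 0.0
```

```bash
python3 - <<'E'
from slats import *
s=arm.get_state(); print(s['time'],s['ee_pos'],s['finger_gap'])
for n in('top','scene'):
    im=save(n,n+'7.png'); s,p=prof(n,im); print(n,runs(s,p,(p.max()+np.median(p))/2))
    for t in('gauge','gauge_tang'):print(n,t,near(t,n,np.array([.486,-.306]),.04))
q=proj('scene',[.5,-.18,.05]).astype(int); cv2.imwrite('pics/end.png',cv2.resize(im[q[1]-60:q[1]+60,q[0]-80:q[0]+80,::-1],(800,600),interpolation=2))
E
```

```text
30.9333 [ 0.4862 -0.3061  0.2841] 0.09110665384785847
top [(np.float64(-75.0), '+'), (np.float64(-60.5), '-'), (np.float64(-23.0), '+'), (np.float64(-8.5), '-'), (np.float64(29.0), '+'), (np.float64(43.5), '-')]
top gauge [ 0.4853 -0.3096  0.0016]
top gauge_tang None
scene [(np.float64(-74.0), '+'), (np.float64(-58.5), '-'), (np.float64(-22.0), '+'), (np.float64(-6.5), '-'), (np.float64(30.5), '+'), (np.float64(46.0), '-')]
scene gauge [ 0.4871 -0.3026  0.0027]
scene gauge_tang [ 0.4834 -0.3064  0.0731]
```

View pics/end.png

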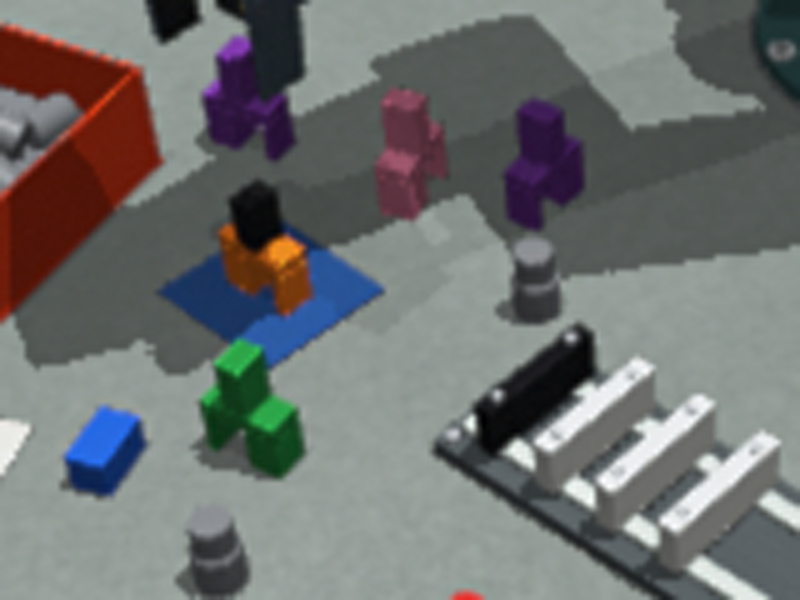

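The gauge stands upright mid-mat (crop 265,255), and the three slats are evenly spaced (crop 600,420; 655,455; 720,490).

```bash
python3 -c "from cell import arm; print(arm.close_job())"
```

```text
the job is handed in; nothing more can be done
None
```

The job is handed in, verdict not shown: the camera puts slats 1–2 and 2–3 at 52 mm between centres, stop–slat1 was set by feel (about 5 N on the stop), and the gauge stands upright, released, mid-mat.

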